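# Tap the resonance-tube stoppers home

## Robot

A 6-joint arm with a two-finger parallel gripper is mounted at the origin on the work surface. World frame = base frame: x ahead of the robot, y to its left, z up, the work surface at z = 0. Lengths are in m, angles in rad, forces in N, time in s.
With the tool pointing down it reaches from about 0.275 to 0.85 m from the base axis. Payload 19 kg.
Tool frame: the origin (TCP) lies midway between the tips of the shut fingers; the grasp point (between the pads) lies 19 mm behind it (r.hold_point_z is the z of the grasp point in the tool frame, in m); z points along the fingers, y is the direction in which the jaws open and shut (so a half turn about z gives the same grasp; the last joint's range is limited). The gripper opens to 85 mm and grips with 20 to 120 N. Pads are 22 mm wide; open, the fingers measure 114 mm over their backs; the gripper's body (76 mm by 85 mm) begins 54 mm behind the grasp point. The pads swing forward as they close: fully open they stand 13 mm farther back than shut.
Start: joints at [0.992, 0.15, 1.437, -0, 1.554, -0.134], TCP at [0.247, 0.519, 0.192] pointing down, gripper open.
Joint ranges: [-2.8, 2.8], [-0.68, 2.1], [0.12, 2.68], [-1.39, 4.53], [0.16, 2.79], [-2.81, 2.81]. Speed limits (rad/s): [1.89, 1.89, 2.22, 3.01, 3.01, 3.01].

## Interface

Orientations are given as [roll, pitch, yaw] about the fixed x, y, z axes, in that order (R = Rz(yaw) Ry(pitch) Rx(roll)).
In Python, from cell import r gives the robot as it stands. The module is installed in compiled form; this text tells all that it offers. Calls block until the motion is done:
- r.reach(position, orientation): joint-space move of the TCP to a pose.
- r.movel(position, attitude=None, velocity=0.15, force_limit=None): straight line of the TCP; attitude=None keeps the orientation; velocity is the mean speed in m/s. With force_limit (N) it stops when the force on the tool has changed by that much, and returns True; else False.
- r.move_j(angles): joint-space move.
- r.command_gripper(opening): finger opening in m; the grip force is fixed at half the most; returns when the fingers have stopped.
- r.sleep(seconds).
- r.ik(position, orientation): joint angles nearest the present ones, or None.
- r.state(): the state.
- r.read_camera(name): name is "side" or "top"; returns the picture (384x512x3 uint8, red, green, blue); there is no depth.
- r.camera_params(name): a dict with "mtx" (3x3 intrinsics, pixels), "R" (3x3) and "t" (3): a world point X has camera coordinates R X + t. Camera axes: x right, y down, z forward; pixel columns grow to the right and rows downward; lengths in m; the calibration is good to about 2 mm. A picture is of the moment at which its call begins. camera_params takes no time and is no camera call.
A pose or a line that the arm cannot do raises r.Unreachable and nothing moves.
- r.job_done(): hands the job in, once; it reports no verdict.
The state is a dict: "time": time; "joints": joint angles; "joint_velocities": joint speeds; "joint_torque": joint torques, N m; "eef_pos": TCP position; "orientation": TCP orientation; "contact_force": force on the tool from outside, world axes, zero at the start; "ft_torque": the same for the moment, N m; "opening": finger opening in m.
Only numpy, scipy, OpenCV 4.12 (cv2) and the standard library are available. Lean on these libraries where they do the work, as an engineer would, in place of code of your own. Each camera call takes 0.05 s, during which the arm holds its last target.

## Task

Close the three stoppered glass tubes in the oak rack for a resonance test: with shut fingertips, lightly tap or press each tube's red stopper straight down until its flange sits on the glass rim, first on the longest tube, then the middle one, then the shortest. Do not start a stopper before the one ahead of it is home, do not pinch, pull or lift any stopper, and leave the two open tubes and everything else on the shelf undisturbed.

Things in the scene. Friction and masses are not known exactly. Their poses are not given: they have to be found in the camera images.
- rack: oak test-tube rack, fixed, 374 mm long (its y axis) by 90 mm deep (x), top board 70 mm above the work surface, with a row of six round holes at y = -150, -90, -30, 30, 90, 150 mm and x = 0; short drying pegs slant up to 91 mm height along its far side. Origin: centre of its underside. It stands at a varying place and yaw
- top_long (a point): centre of the flat top of the red rubber stopper in the longest of the three stoppered tubes: tapered plug, flange 31 mm across and 5 mm thick, and on it a soft head 27 mm across, 13 mm high. At the start the flange's underside is 8 to 12 mm above the glass rim; home means the flange sits on the rim, the top then 172 mm above the work surface
- stopper_long (a joint): how far that stopper is pushed in, m: starts 0 to 0.004; 0.012 = flange on the rim, where it stops; at least 0.008 counts as home; negative = pulled out. It slides straight down at about 2 N and stays where it is left; the soft head gives 1 mm per 1.5 N, up to 9 mm, and springs back
- tube_long: the long stoppered clear glass tube, 25 mm across, 140 mm long, rim 154 mm above the work surface, held fast and upright in one of the rack's holes (which one varies). Origin: its bottom end, 14 mm above the work surface; z is up the tube
- top_middle (a point): centre of the flat top of the red rubber stopper in the middle-length of the three stoppered tubes: tapered plug, flange 31 mm across and 5 mm thick, and on it a soft head 27 mm across, 13 mm high. At the start the flange's underside is 8 to 12 mm above the glass rim; home means the flange sits on the rim, the top then 147 mm above the work surface
- stopper_middle (a joint): how far that stopper is pushed in, m: starts 0 to 0.004; 0.012 = flange on the rim, where it stops; at least 0.008 counts as home; negative = pulled out. It slides straight down at about 2 N and stays where it is left; the soft head gives 1 mm per 1.5 N, up to 9 mm, and springs back
- tube_middle: the middle stoppered clear glass tube, 25 mm across, 115 mm long, rim 129 mm above the work surface, held fast and upright in one of the rack's holes (which one varies). Origin: its bottom end, 14 mm above the work surface; z is up the tube
- top_short (a point): centre of the flat top of the red rubber stopper in the shortest of the three stoppered tubes: tapered plug, flange 31 mm across and 5 mm thick, and on it a soft head 27 mm across, 13 mm high. At the start the flange's underside is 8 to 12 mm above the glass rim; home means the flange sits on the rim, the top then 122 mm above the work surface
- stopper_short (a joint): how far that stopper is pushed in, m: starts 0 to 0.004; 0.012 = flange on the rim, where it stops; at least 0.008 counts as home; negative = pulled out. It slides straight down at about 2 N and stays where it is left; the soft head gives 1 mm per 1.5 N, up to 9 mm, and springs back
- tube_short: the short stoppered clear glass tube, 25 mm across, 90 mm long, rim 104 mm above the work surface, held fast and upright in one of the rack's holes (which one varies). Origin: its bottom end, 14 mm above the work surface; z is up the tube
- open_a: open, empty clear glass tube without stopper, 25 mm across and 100 mm long, standing loosely in a rack hole (rim 114 mm above the work surface); leave alone. Origin: its bottom end, z along the tube
- open_b: open, empty clear glass tube without stopper, 25 mm across and 100 mm long, standing loosely in a rack hole (rim 114 mm above the work surface); leave alone. Origin: its bottom end, z along the tube
- chladni: square aluminium plate, 150 x 150 x 3 mm, fixed level on a centre post, top 85 mm above the work surface (centre screw to 90 mm), in front of the rack to the right; leave alone. Origin: centre of its foot, on the work surface
- rosin_tin: round shallow tin, 72 mm across, 14 mm high, with an amber rosin block in it (20 mm high overall), loose; leave alone. Origin: centre of underside
- spare_a: loose spare red rubber stopper standing head down on the work surface, 31 mm across, 46 mm high; leave alone. Origin: centre of underside
- spare_b: loose spare red rubber stopper standing head down on the work surface, 31 mm across, 46 mm high; leave alone. Origin: centre of underside
- fork: steel tuning fork lying flat, 151 mm long, 28 mm wide, 7 mm thick, loose; leave alone. Origin: under the root of its prongs; prongs along +x

How it is judged:
On the way, in this order (a step that is already met when the one before it is completed fails the run):
1. the long tube's stopper is home (value of joint stopper_long above 0.008 m), for 0.1 s.
2. the middle tube's stopper is home (value of joint stopper_middle above 0.008 m), for 0.1 s.
3. the short tube's stopper is home (value of joint stopper_short above 0.008 m), for 0.1 s.
At the end, for the whole second after the job is handed in: all three stoppers are pushed in by at least 8 mm of 12 (flange within 4 mm of its glass rim), and the open tubes, tin, spare stoppers and fork are within 15 mm of where they began (value of joint each of stopper_long, stopper_middle, stopper_short above 0.008 m and distance of each of open_a, open_b, rosin_tin, spare_a, spare_b, fork from where it was at the start of the episode below 0.015 m); the robot touches nothing.
It fails at once if a stopper is pushed in before the stopper of the next longer tube is home ((value of joint stopper_middle above 0.0065 m and not (value of joint stopper_long above 0.008 m)) or (value of joint stopper_short above 0.0065 m and not (value of joint stopper_long above 0.008 m)) or (value of joint stopper_short above 0.0065 m and not (value of joint stopper_middle above 0.008 m))).
It fails at once if a stopper is pulled out or lifted by more than 3 mm (value of joint any of stopper_long, stopper_middle, stopper_short below -0.003 m).
It fails at once if a stopper or its glass tube is hit harder than 20 N (contact force between any of the arm, the fingers and tube_long above 20 N or contact force between any of the arm, the fingers and tube_middle above 20 N or contact force between any of the arm, the fingers and tube_short above 20 N).
It fails at once if an open tube, the tin, a spare stopper or the tuning fork is moved by more than 15 mm (distance of any of open_a, open_b, rosin_tin, spare_a, spare_b, fork from where it was at the start of the episode above 0.015 m).
It fails at once if the rack or the aluminium plate is struck or leaned on with more than 10 N (contact force between any of the arm, the fingers and rack above 10 N or contact force between any of the arm, the fingers and chladni above 10 N).
It also fails if it takes over 50 s, if anything falls off the work surface, if the arm or the gripper's body presses on something with over 40 N, if the wrist force passes 120 N, or if a joint passes its speed limit or range.

## Working session

There is one attempt and no reset: what is moved stays moved. The work goes in short steps, each a Python script; the robot and the scene stay as the last script left them, time stands still between calls to the robot, and variables do not carry over. Pictures are saved under pics/ and viewed, and the job is handed in when it is done.

```bash
mkdir -p pics; python3 - <<'E'
from cell import r
import cv2
for n in ("side","top"):
    im=r.read_camera(n); cv2.imwrite(f"pics/{n}0.png",im[:,:,::-1])
    p=r.camera_params(n); print(n,p["mtx"].round(1).tolist(),(-p["R"].T@p["t"]).round(3),p["R"].round(3).tolist())
print(r.state()["time"])
E
```

```text
side [[414.1, 0.0, 258.4], [0.0, 414.1, 191.8], [0.0, 0.0, 1.0]] [0.346 0.604 0.798] [[-0.969, -0.245, 0.001], [-0.178, 0.699, -0.693], [0.169, -0.672, -0.721]]
top [[359.5, 0.0, 251.4], [0.0, 359.5, 189.3], [0.0, 0.0, 1.0]] [ 0.475 -0.023  0.934] [[0.021, -1.0, -0.002], [-1.0, -0.021, -0.019], [0.019, 0.002, -1.0]]
0.1
```

View pics/side0.png

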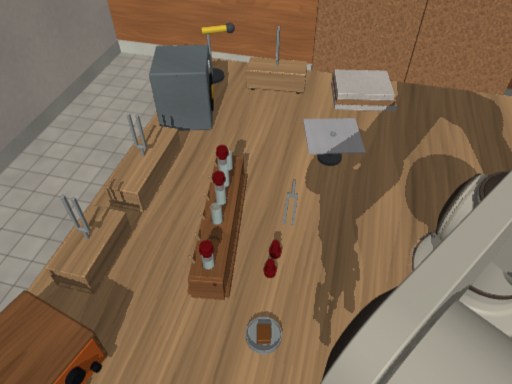

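View pics/top0.png

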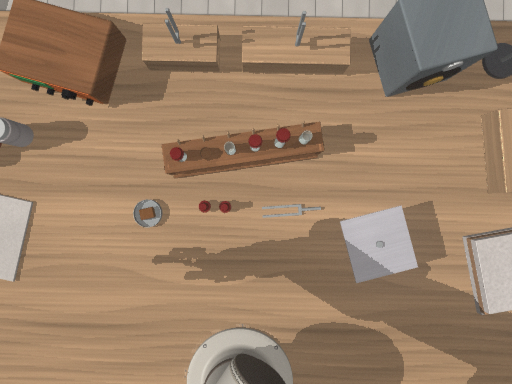

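The top view shows stoppered tubes at about (177,154), (255,141) and (283,135), and open tubes at (230,148) and (306,137). The side view shows stoppers at (206,247), (219,178) and (222,152). Next I'll triangulate them and look at a zoom.

```bash
cat > h.py <<'E'
import numpy as np, cv2
def ray(p,uv):
    d=p["R"].T@np.linalg.inv(p["mtx"])@np.array([uv[0],uv[1],1.]); return -p["R"].T@p["t"],d
def onz(p,uv,z):
    c,d=ray(p,uv); return c+d*(z-c[2])/d[2]
def tri(p,a,q,b):
    c1,d1=ray(p,a);c2,d2=ray(q,b);d1=d1/np.linalg.norm(d1);d2=d2/np.linalg.norm(d2)
    s=np.linalg.lstsq(np.stack([d1,-d2],1),c2-c1,rcond=None)[0]
    A=c1+s[0]*d1;B=c2+s[1]*d2; return (A+B)/2,np.linalg.norm(A-B)
def proj(p,X):
    c=p["R"]@np.asarray(X)+p["t"]; u=p["mtx"]@c; return u[:2]/u[2]
def blobs(im):
    hsv=cv2.cvtColor(im,cv2.COLOR_RGB2HSV)
    m=(((hsv[...,0]<6)|(hsv[...,0]>168))&(hsv[...,1]>170)&(hsv[...,2]>50)).astype(np.uint8)
    n,l,s,c=cv2.connectedComponentsWithStats(m)
    return m,l,[(i,s[i].tolist(),c[i].round(1).tolist()) for i in range(1,n) if s[i][4]>25]
E
python3 - <<'E'
from h import *
from cell import r
for n,(x,y,w,h) in {"side":(180,130,80,170),"top":(155,110,180,75)}.items():
    im=cv2.imread(f"pics/{n}0.png"); 
    m,l,b=blobs(im[:,:,::-1].copy())
    for k in b: print(n,k[1:])
    f=3.4 if n=="side" else 4.4
    cv2.imwrite(f"pics/{n}0z.png",cv2.resize(im[y:y+h,x:x+w],None,fx=f,fy=f,interpolation=cv2.INTER_CUBIC))
S,T=r.camera_params("side"),r.camera_params("top")
for a,b in [((206,247),(177,154)),((219,178),(255,141)),((222,152),(283,135))]: print(*tri(S,a,T,b))
E
```

```text
side ([216, 145, 12, 14, 128], [221.6, 151.7])
side ([213, 171, 12, 14, 133], [218.2, 177.7])
side ([199, 240, 15, 17, 196], [205.9, 248.2])
side ([264, 240, 17, 38, 337], [272.2, 259.2])
[0.56730774 0.14887999 0.12293839] 0.0015547067408098743
[ 0.5964969  -0.02694194  0.14315038] 0.0002488266773137625
[ 0.60660943 -0.08626821  0.16898004] 0.0002671831619468171
```

View pics/side0z.png

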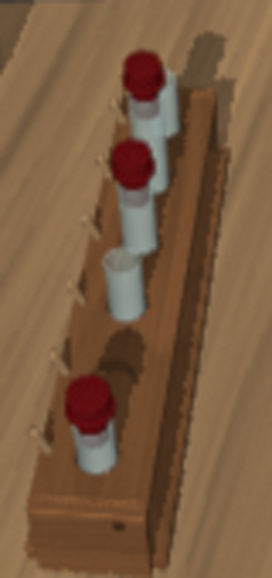

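View pics/top0z.png

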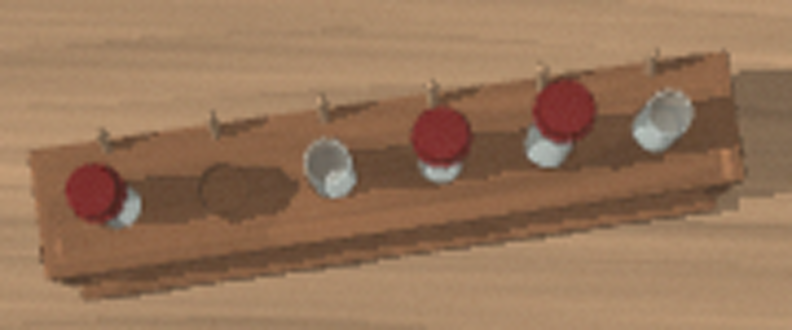

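The three heights (169, 143 and 123 mm at blob centres) match long, middle and short in order from right to left. The spacings of 60 and 178 mm agree with the rack's hole pitch. I'll refine the xy positions and check reachability.

```bash
python3 - <<'E'
from h import *
from cell import r
S,T=r.camera_params("side"),r.camera_params("top")
im=cv2.imread("pics/top0.png")[:,:,::-1].copy()
print(im[135,283],im[141,255],im[154,177],im[150,210])
hsv=cv2.cvtColor(im,cv2.COLOR_RGB2HSV)
m=(((hsv[...,0]<4)|(hsv[...,0]>165))&(hsv[...,1]>140)).astype(np.uint8)
n,l,s,c=cv2.connectedComponentsWithStats(m)
cs=[(c[i],s[i]) for i in range(1,n) if s[i][4]>60]
sd={"long":(221.6,151.7),"middle":(218.2,177.7),"short":(205.9,248.2)}
gu={"long":(283,135),"middle":(255,141),"short":(177,154)}
P=[]
for k,H in (("long",.172),("middle",.147),("short",.122)):
    c0,s0=min(cs,key=lambda a:np.linalg.norm(a[0]-gu[k]))
    z=H+.010-.006
    p=onz(T,c0,z); q=onz(S,sd[k],z-.004); P.append(p[:2])
    print(k,c0.round(1),s0.tolist(),"top",p.round(4),"side",q.round(4),"tri",*tri(S,sd[k],T,c0))
P=np.array(P);print(np.linalg.norm(np.diff(P,axis=0),axis=1),np.degrees(np.arctan2(-np.diff(P,axis=0)[:,0],np.diff(P,axis=0)[:,1])))
st=r.state();print(st["orientation"],st["opening"],st["contact_force"])
for y in (9.5+90,9.5-90,9.5):
  print(y,[None if (a:=r.ik([*p,.25],[np.pi,0,np.radians(y)])) is None else np.round(a,2).tolist() for p in P])
E
```

```text
[126  49  45] [126  47  47] [125  50  46] [100  71  50]
long [282.7 134.6] [276, 128, 14, 14, 140] top [ 0.6063 -0.0849  0.176 ] side [ 0.6064 -0.0837  0.172 ] tri [ 0.60714646 -0.08541645  0.17047722] 0.00014164218137281833
middle [254.7 140.5] [249, 135, 13, 12, 126] top [ 0.5966 -0.0262  0.151 ] side [ 0.5969 -0.0237  0.147 ] tri [ 0.59777925 -0.02623299  0.14441287] 0.00032097264857364416
short [175.7 153.3] [170, 147, 13, 13, 116] top [0.5678 0.1511 0.126 ] side [0.5676 0.1512 0.122 ] tri [0.5677855 0.1516919 0.1226673] 0.0007571252990085518
[0.05949662 0.17964461] [9.34561113 9.23354486]
[-3.14056617e+00 -1.19200042e-04  2.69681076e+00] 0.08556208310301677 [ 0.39035085 -0.36812969  0.12162767]
99.5 [[-0.26, 0.22, 1.24, 0.0, 1.68, -0.43], [-0.17, 0.19, 1.28, 0.0, 1.68, -0.34], [0.13, 0.16, 1.3, 0.0, 1.67, -0.04]]
-80.5 [[-0.26, 0.22, 1.24, -0.0, 1.68, 2.71], [-0.17, 0.19, 1.28, -0.0, 1.68, 2.8], None]
9.5 [[-0.26, 0.22, 1.24, -0.0, 1.68, 1.14], [-0.17, 0.19, 1.28, -0.0, 1.68, 1.23], [0.13, 0.16, 1.3, -0.0, 1.67, 1.53]]
```

The refined spacings are 59.5 and 179.6 mm (expected 60 and 180), and the yaw is 9.3°. I'll shut the fingers, go to the long tube and press.

```bash
cat > press.py <<'E'
import numpy as np, cv2
from cell import r
O=[np.pi,0,np.radians(99.3)]
XY={"long":(.6065,-.0847,.172),"middle":(.5968,-.0255,.147),"short":(.5678,.1512,.122)}
def press(k):
    x,y,H=XY[k]
    f0=np.array(r.state()["contact_force"])
    r.movel([x,y,H+.016],velocity=.1)
    print(k,"above",np.round(r.state()["eef_pos"],4),np.round(r.state()["contact_force"],2))
    for z in (.008,.004,0,-.002,-.004):
        h=r.movel([x,y,H+z],velocity=.02,force_limit=8)
        r.sleep(.1); s=r.state(); print(z,h,np.round(s["eef_pos"],4),(s["contact_force"]-f0).round(2))
        if h: break
    r.sleep(.15)
    r.movel([x,y,max(H+.03,.2)],velocity=.08); r.sleep(.1); print((r.state()["contact_force"]-f0).round(2),r.state()["time"])
def snap(n):
    for c in ("side","top"): cv2.imwrite(f"pics/{c}{n}.png",r.read_camera(c)[:,:,::-1])
E
python3 - <<'E'
from press import *
r.command_gripper(0.0); print(r.state()["opening"])
p=r.state()["eef_pos"]; r.movel([p[0],p[1],.27],velocity=.2)
x,y,H=XY["long"]; r.reach([x,y,.25],O); print(r.state()["eef_pos"],r.state()["time"])
snap(1)
press("long"); snap(2)
E
```

```text
-0.00016784946288069525
[ 0.60657671 -0.08386417  0.25008807] 3.9
long above [ 0.6068 -0.0848  0.1887] [-0.14 -0.    1.04]
0.008 False [ 0.6066 -0.0847  0.1801] [-0.02 -0.47  0.91]
0.004 False [ 0.6065 -0.0847  0.176 ] [-0.09 -0.36  0.87]
0 False [ 0.6065 -0.0847  0.1721] [0.57 0.02 1.17]
-0.002 False [ 0.6065 -0.0847  0.17  ] [0.07 0.28 1.26]
-0.004 False [ 0.6065 -0.0847  0.168 ] [ 0.41 -0.46  1.02]
[0.33 0.   1.39] 7.8417
```

The force readings are ambiguous, since I expected about 6 N at the bottom. I'll check the pictures.

```bash
python3 - <<'E'
import cv2
import numpy as np
o=[]
for n in (0,1,2):
    im=cv2.imread(f"pics/side{n}.png"); o.append(cv2.resize(im[120:280,170:270],None,fx=2.6,fy=2.6,interpolation=cv2.INTER_CUBIC))
cv2.imwrite("pics/cmp.png",np.hstack(o))
o=[cv2.resize(cv2.imread(f"pics/top{n}.png")[80:200,150:350],None,fx=2.4,fy=2.4,interpolation=cv2.INTER_CUBIC) for n in (1,2)]
cv2.imwrite("pics/cmpt.png",np.vstack(o))
E
```

```text
(no output)
```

View pics/cmp.png

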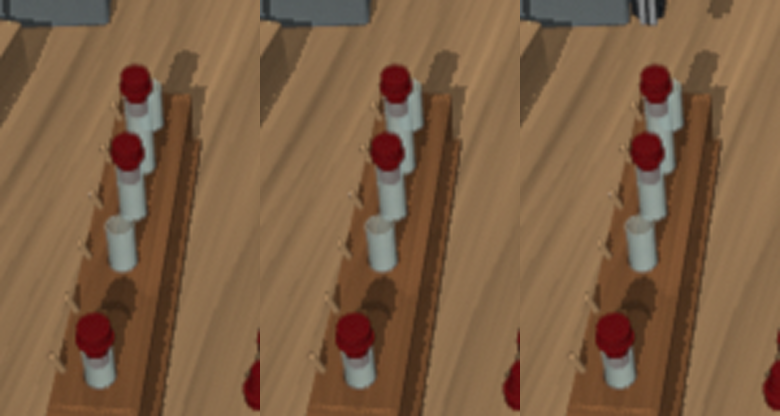

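View pics/cmpt.png

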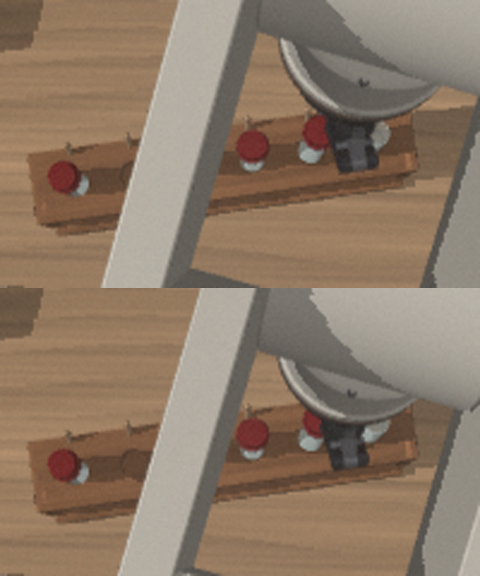

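```bash
python3 - <<'E'
from h import *
from cell import r
s=r.state();print(s["eef_pos"],s["orientation"],s["joints"])
for n in ("side","top"):print(n,proj(r.camera_params(n),s["eef_pos"]),proj(r.camera_params(n),s["eef_pos"]+np.array([0,0,.07])))
E
```

```text
[ 0.60633715 -0.08463663  0.20150163] [-3.14092434e+00 -3.22400369e-04  1.73311791e+00] [-2.64477992e-01  2.25983571e-01  1.32851460e+00  1.68289010e-05
  1.58783630e+00 -4.26799398e-01]
side [220.94404904 141.51277114] [218.85342761 115.99030782]
top [283.58357509 132.47800152] [286.9085046  125.78230675]
```

View pics/side2.png

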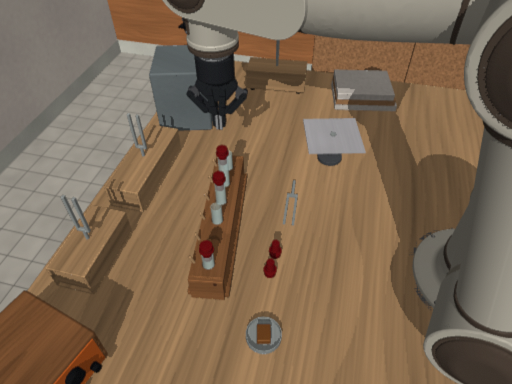

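View pics/top2.png

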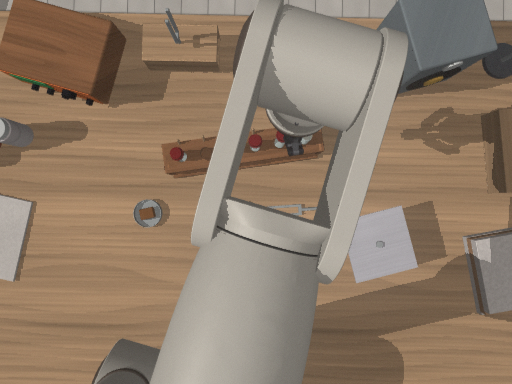

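The fingertips appear at about (220,128) in the side view, but the reported TCP projects to (221,141). The reported pose and the images disagree, so I'll measure where the tips really are.

```bash
python3 - <<'E'
import cv2
import numpy as np
a=cv2.resize(cv2.imread("pics/side2.png")[70:170,180:265],None,fx=5,fy=5,interpolation=cv2.INTER_CUBIC)
b=cv2.resize(cv2.imread("pics/top2.png")[95:170,250:330],None,fx=4,fy=4,interpolation=cv2.INTER_CUBIC)
b=np.clip(b.astype(float)*1.6,0,255).astype(np.uint8)
c=np.zeros((500,425+320,3),np.uint8);c[:,:425]=a;c[:300,425:]=b;cv2.imwrite("pics/z2.png",c)
E
```

```text
(no output)
```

View pics/z2.png

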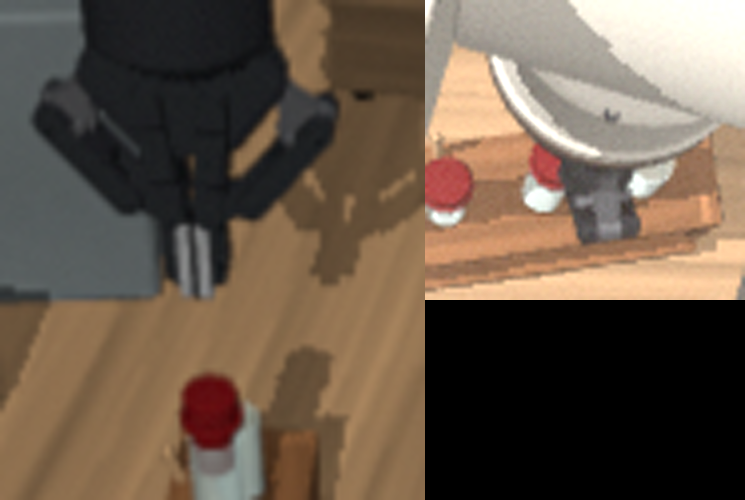

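```bash
python3 - <<'E'
from h import *
from cell import r
S,T=r.camera_params("side"),r.camera_params("top")
print("knuckle",*tri(S,(245,92),T,(295,153)), *tri(S,(245,92),T,(295,149)))
for z in (.19,.2,.21,.22,.23,.24): print(z,onz(S,(219,129.5),z).round(4))
im=cv2.imread("pics/side0.png"); 
# initial-pose check
im1=cv2.imread("pics/top0.png")
for n,p in (("side",S),("top",T)): print(n,proj(p,(.247,.519,.192)))
E
```

```text
knuckle [ 0.54883433 -0.09308791  0.33456591] 0.0006371293763323517 [ 0.55238334 -0.09368318  0.3340419 ] 0.005891998678114368
0.19 [ 0.6296 -0.1396  0.19  ]
0.2 [ 0.6249 -0.1274  0.2   ]
0.21 [ 0.6203 -0.1152  0.21  ]
0.22 [ 0.6156 -0.103   0.22  ]
0.23 [ 0.6109 -0.0907  0.23  ]
0.24 [ 0.6062 -0.0785  0.24  ]
side [358.70347395 519.99132796]
top [-14.07481646 301.46943871]
```

Triangulating the near knuckle puts the tool axis at about (0.605,-0.084). The xy is therefore right, but the real tips are about 34 mm higher than the reported TCP, which is why nothing was touched. I'll descend in small guarded steps on force and confirm with the side camera.

```bash
cat >> press.py <<'E'
def press2(k,zs,zfloor,up,lim=6.0,step=.002):
    x,y,H=XY[k]
    r.movel([x,y,zs],velocity=.1); r.sleep(.15)
    f0=np.array(r.state()["contact_force"])[2]; z=zs
    while z>zfloor+1e-6:
        z-=step
        h=r.movel([x,y,z],velocity=.02,force_limit=lim)
        r.sleep(.06); s=r.state(); f=s["contact_force"][2]-f0
        print(round(z,4),h,s["eef_pos"][2].round(4),f.round(2))
        if h or f>lim: break
    r.sleep(.1)
    cv2.imwrite(f"pics/side_press_{k}_{s['time']:.1f}.png",r.read_camera("side")[:,:,::-1])
    if up: r.movel([x,y,up],velocity=.1)
    print(r.state()["time"])
E
python3 - <<'E'
from press import *
press2("long",.156,.138,None)
E
ls pics
```

```text
0.154 False 0.154 -0.07
0.152 False 0.1519 0.87
0.15 False 0.1499 0.66
0.148 False 0.148 0.85
0.146 False 0.146 0.72
0.144 False 0.1439 1.13
0.142 False 0.142 0.46
0.14 False 0.14 2.8
0.138 False 0.138 1.24
11.625
cmp.png
cmpt.png
side0.png
side0z.png
side1.png
side2.png
side_press_long_11.5.png
top0.png
top0z.png
top1.png
top2.png
z2.png
```

```bash
python3 - <<'E'
import cv2
import numpy as np
o=[cv2.resize(cv2.imread(f"pics/{f}.png")[90:200,180:260],None,fx=4.8,fy=4.8,interpolation=cv2.INTER_CUBIC) for f in ("side0","side_press_long_11.5")]
cv2.imwrite("pics/z3.png",np.hstack(o))
E
```

```text
(no output)
```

View pics/z3.png

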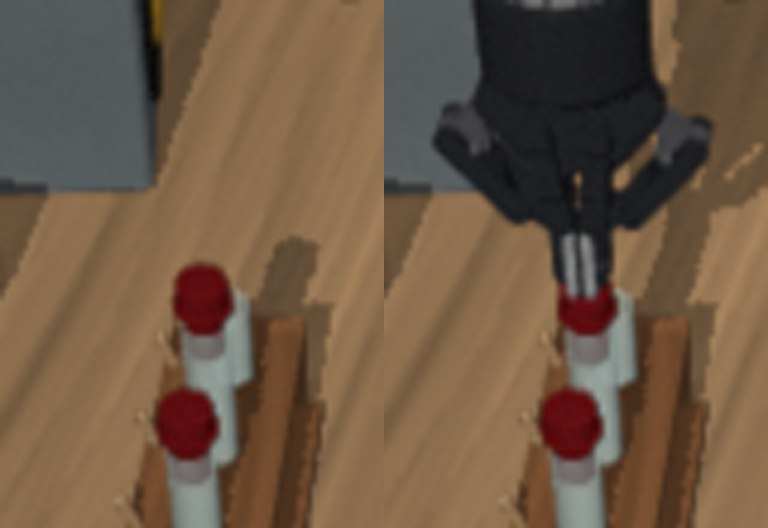

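```bash
python3 - <<'E'
from h import *
from cell import r
S,T=r.camera_params("side"),r.camera_params("top")
for z in (.14,.172,.176,.18,.184,.19): print(z,proj(S,(.6065,-.0847,z)).round(1),proj(T,(.6065,-.0847,z)).round(1))
im=r.read_camera("top");cv2.imwrite("pics/top3.png",im[:,:,::-1])
b=cv2.resize(im[80:185,240:340,::-1],None,fx=5,fy=5,interpolation=cv2.INTER_CUBIC)
cv2.imwrite("pics/top3z.png",np.clip(b*1.6,0,255).astype(np.uint8))
E
```

```text
0.14 [222.5 161.7] [281.2 137.3]
0.172 [221.7 151.4] [282.4 134.9]
0.176 [221.6 150.1] [282.6 134.5]
0.18 [221.5 148.8] [282.7 134.2]
0.184 [221.4 147.4] [282.9 133.9]
0.19 [221.2 145.4] [283.1 133.4]
```

View pics/top3z.png

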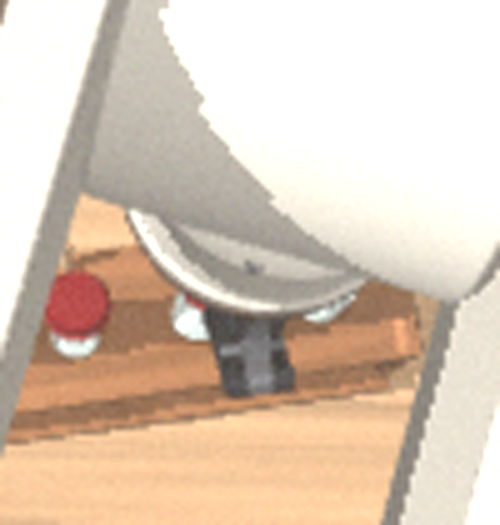

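The near edge of the fingertip faces the camera and so looks about 9 mm lower than the axis. Allowing for that, the tip is at about 0.181, right at the stopper top and consistent with no push yet. That makes the offset about 43 mm. I'll continue the guarded descent.

```bash
python3 - <<'E'
from press import *
press2("long",.138,.126,None,lim=7)
E
ls -t pics|head -1; python3 - <<'E'
import cv2,glob,os
import numpy as np
f=max(glob.glob("pics/side_press*"),key=os.path.getmtime)
o=[cv2.resize(cv2.imread(g)[90:200,180:260],None,fx=4.8,fy=4.8,interpolation=cv2.INTER_CUBIC) for g in ("pics/side0.png",f)]
cv2.imwrite("pics/z4.png",np.hstack(o))
E
```

```text
0.136 False 0.1359 0.68
0.134 False 0.1339 0.74
0.132 False 0.1319 -0.41
0.13 False 0.1302 2.96
0.128 False 0.1283 4.97
0.126 False 0.1265 8.03
14.075
side_press_long_13.9.png
```

View pics/z4.png

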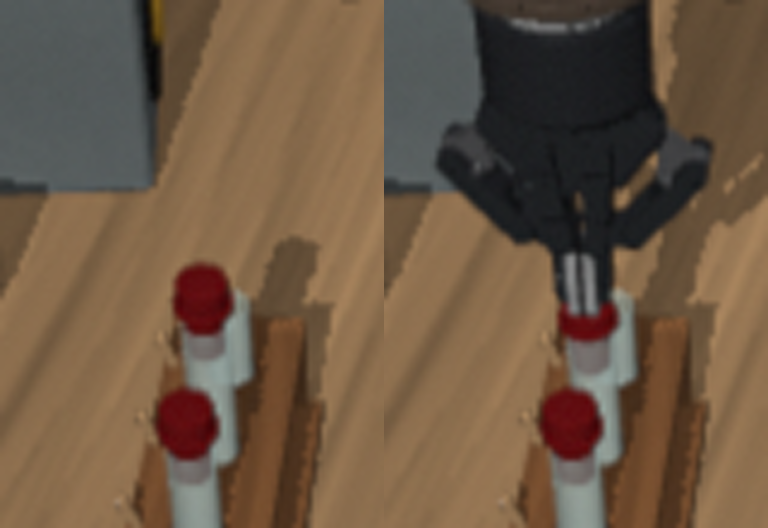

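Force rose at about 1.5 N/mm below 0.131 after a flat stretch, which is the soft head compressing against a stopper that has reached its stop. I'll retract and verify.

```bash
python3 - <<'E'
from press import *
from h import blobs
x,y,H=XY["long"]
r.movel([x,y,.175],velocity=.1); r.sleep(.1); print(r.state()["contact_force"].round(2))
im=r.read_camera("side"); cv2.imwrite("pics/side5.png",im[:,:,::-1])
for k in blobs(im)[2]: print(k[1:])
o=[cv2.resize(cv2.imread(g)[90:200,180:260],None,fx=4.8,fy=4.8,interpolation=cv2.INTER_CUBIC) for g in ("pics/side0.png","pics/side5.png")]
cv2.imwrite("pics/z5.png",np.hstack(o)); print(r.state()["time"])
E
```

```text
[-0.02  0.12  0.25]
([216, 149, 12, 12, 114], [221.7, 154.4])
([213, 171, 12, 14, 133], [218.2, 177.8])
([199, 240, 15, 17, 197], [205.9, 248.2])
([264, 240, 17, 38, 341], [272.1, 259.2])
14.8667
```

View pics/z5.png

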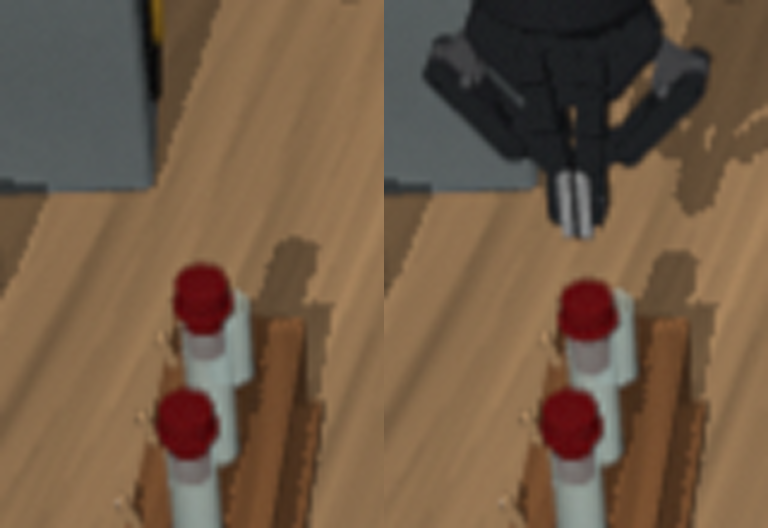

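```bash
python3 - <<'E'
import cv2,numpy as np
for f in ("side0","side5"):
    im=cv2.imread(f"pics/{f}.png").astype(int)
    for c0,r0,r1 in ((219,140,170),(216,167,195)):
        p=im[r0:r1,c0:c0+6].mean(1)  # BGR
        print(f,r0,"R",p[:,2].astype(int).tolist());print("   G",p[:,1].astype(int).tolist())
E
```

```text
side0 140 R [142, 141, 141, 140, 126, 103, 92, 92, 94, 95, 96, 99, 93, 89, 86, 85, 93, 90, 84, 91, 113, 115, 112, 113, 116, 130, 135, 135, 135, 136]
   G [111, 110, 111, 110, 91, 48, 14, 10, 12, 11, 13, 13, 12, 11, 11, 10, 11, 12, 12, 42, 101, 110, 108, 108, 113, 136, 144, 144, 145, 144]
side0 167 R [120, 120, 120, 111, 98, 93, 93, 94, 95, 95, 97, 95, 91, 88, 88, 92, 90, 83, 90, 110, 115, 112, 112, 117, 131, 135, 135, 134]
   G [108, 108, 106, 86, 46, 15, 11, 11, 11, 12, 13, 12, 13, 11, 10, 12, 11, 12, 44, 99, 109, 108, 107, 114, 138, 145, 144, 143]
side5 140 R [137, 145, 144, 143, 143, 144, 144, 136, 111, 96, 95, 96, 97, 99, 101, 95, 91, 89, 88, 95, 96, 105, 114, 116, 116, 116, 115, 120, 133, 140]
   G [108, 114, 113, 112, 112, 113, 113, 104, 62, 21, 10, 12, 13, 13, 13, 13, 12, 12, 10, 10, 29, 84, 105, 110, 111, 110, 110, 117, 140, 148]
side5 167 R [118, 122, 123, 114, 100, 95, 95, 97, 97, 98, 99, 98, 93, 90, 91, 93, 92, 86, 92, 113, 117, 116, 115, 120, 134, 139, 138, 138]
   G [103, 109, 109, 89, 47, 15, 10, 12, 12, 13, 13, 13, 12, 12, 11, 11, 9, 13, 45, 101, 111, 110, 111, 118, 141, 149, 147, 147]
```

The top edge moved down by about 3.2 px (about 10 mm), the red plug that showed under the flange is hidden now, and the neighbours are unchanged. The long stopper is home. Next the middle one, with the same offset.

```bash
python3 - <<'E'
from press import *
x,y,H=XY["middle"]
r.movel([x,y,.175],velocity=.1)
press2("middle",.122,.100,.15,lim=8.5)
r.sleep(.1); im=r.read_camera("side"); cv2.imwrite("pics/side6.png",im[:,:,::-1])
o=[cv2.resize(cv2.imread(g)[110:220,180:260],None,fx=4.8,fy=4.8,interpolation=cv2.INTER_CUBIC) for g in ("pics/side5.png","pics/side6.png")]
cv2.imwrite("pics/z6.png",np.hstack(o)); print(r.state()["time"])
for f in ("side0","side6"):
    a=cv2.imread(f"pics/{f}.png").astype(int)
    print(a[167:195,216:222,1].mean(1).astype(int).tolist())
E
```

```text
0.12 False 0.1201 -1.15
0.118 False 0.1179 -1.2
0.116 False 0.116 -0.53
0.114 False 0.114 -0.05
0.112 False 0.1119 1.1
0.11 False 0.1099 0.55
0.108 False 0.1079 -0.08
0.106 False 0.1061 1.35
0.104 False 0.1042 4.54
0.102 False 0.1024 6.58
0.1 False 0.1007 8.05
20.6417
20.7917
[108, 108, 106, 86, 46, 15, 11, 11, 11, 12, 13, 12, 13, 11, 10, 12, 11, 12, 44, 99, 109, 108, 107, 114, 138, 145, 144, 143]
[101, 107, 108, 107, 107, 105, 71, 28, 11, 12, 13, 12, 12, 12, 13, 11, 10, 11, 10, 32, 91, 108, 110, 109, 109, 113, 129, 142]
```

View pics/z6.png

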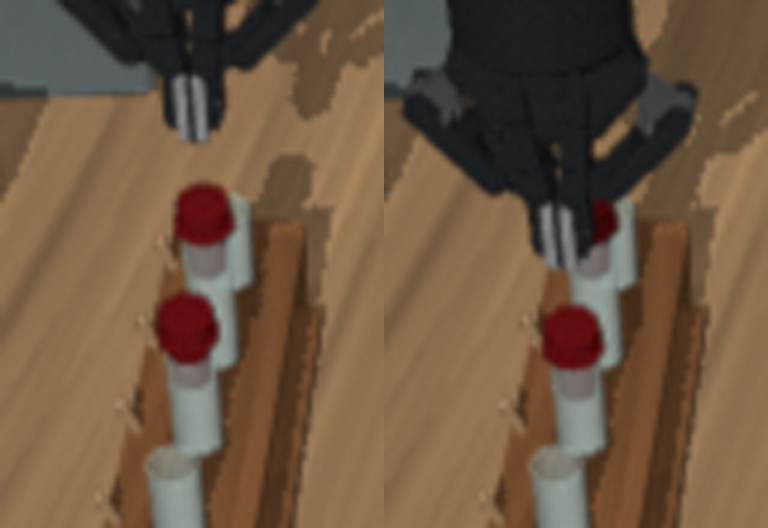

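The middle stopper's force ramp started 25.5 mm lower than the long one's (expected 25 mm), so both reached their hard stops. The top edge moved about 2.7 px, or about 8 mm, from a partly inserted start. Now the short one.

```bash
python3 - <<'E'
from press import *
x,y,H=XY["middle"]; r.movel([x,y,.175],velocity=.1)
x,y,H=XY["short"]; r.movel([x,y,.175],velocity=.12)
press2("short",.097,.075,.175,lim=8.5)
r.sleep(.1); im=r.read_camera("side"); cv2.imwrite("pics/side7.png",im[:,:,::-1])
o=[cv2.resize(cv2.imread(g)[130:300,170:290],None,fx=3.3,fy=3.3,interpolation=cv2.INTER_CUBIC) for g in ("pics/side0.png","pics/side7.png")]
cv2.imwrite("pics/z7.png",np.hstack(o)); print(r.state()["time"])
for f in ("side0","side7"):
    a=cv2.imread(f"pics/{f}.png").astype(int)
    print(a[235:265,203:209,1].mean(1).astype(int).tolist())
E
```

```text
0.095 False 0.095 0.32
0.093 False 0.093 0.76
0.091 False 0.091 1.72
0.089 False 0.0889 0.78
0.087 False 0.0869 0.2
0.085 False 0.085 0.83
0.083 False 0.0829 -0.44
0.081 False 0.0811 2.08
0.079 False 0.0792 4.47
0.077 False 0.0774 6.93
0.075 False 0.0756 9.21
28.6083
28.7583
[72, 71, 70, 68, 63, 39, 17, 11, 11, 11, 13, 12, 12, 13, 14, 14, 12, 11, 10, 11, 12, 12, 40, 102, 111, 111, 120, 133, 136, 136]
[71, 70, 69, 66, 63, 59, 58, 59, 47, 24, 11, 11, 10, 11, 12, 11, 11, 13, 13, 12, 10, 11, 9, 16, 53, 96, 106, 107, 107, 113]
```

View pics/z7.png

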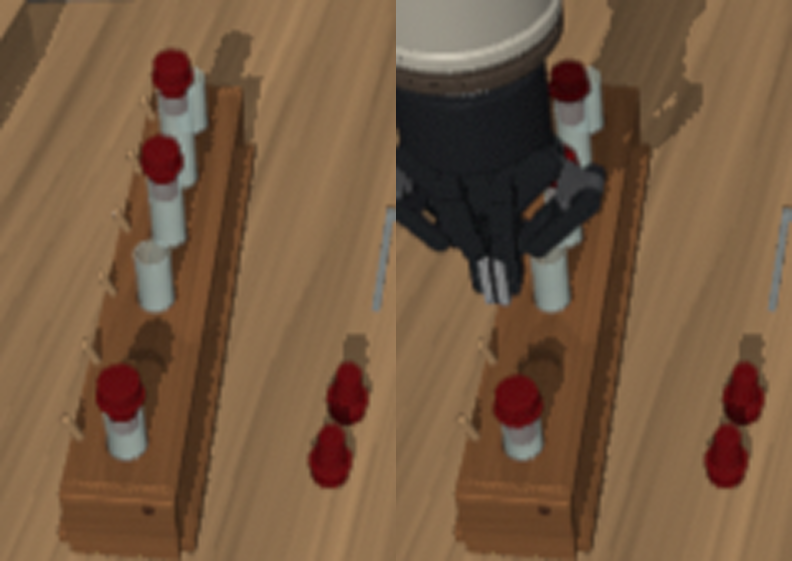

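The short stopper's ramp started near 0.082, another 25 mm lower. I'll retreat and take a final look.

```bash
python3 - <<'E'
from press import *
p=XY["short"]; r.movel([p[0],p[1],.22],velocity=.12)
r.reach([.33,.42,.24],O); r.sleep(.3); snap(8)
a=[cv2.resize(cv2.imread(g)[130:300,170:310],None,fx=2.8,fy=2.8,interpolation=cv2.INTER_CUBIC) for g in ("pics/side0.png","pics/side8.png")]
cv2.imwrite("pics/z8.png",np.hstack(a))
d=cv2.absdiff(cv2.imread("pics/top0.png"),cv2.imread("pics/top8.png"))
b=cv2.imread("pics/top8.png")[110:235,120:330]
cv2.imwrite("pics/z8t.png",cv2.resize(np.vstack([b,np.clip(d[110:235,120:330].astype(int)*3,0,255).astype(np.uint8)]),None,fx=2.3,fy=2.3)); print(r.state()["time"],r.state()["contact_force"])
E
```

```text
31.0333 [ 0.09499838  0.02854946 -0.18612886]
```

View pics/z8.png

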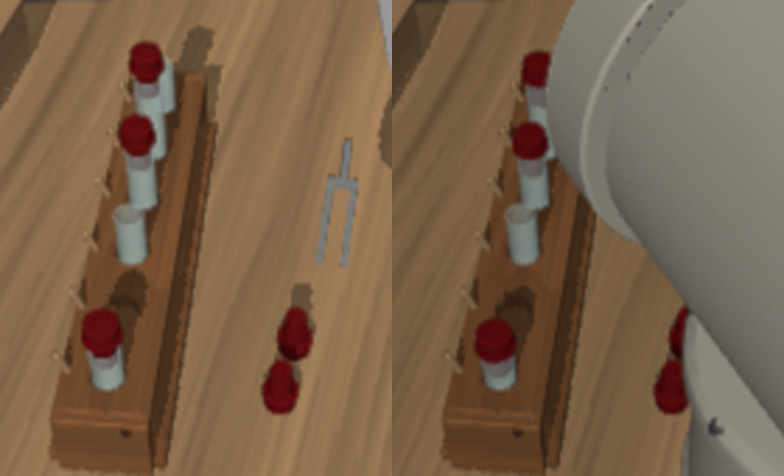

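View pics/z8t.png

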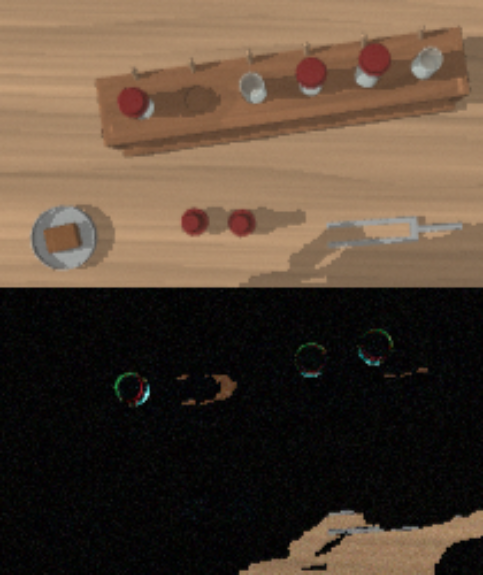

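The top-view difference image shows changes only at the three stoppers and in shadows. The tin, spare stoppers, open tubes and fork have not moved, and the arm is clear of everything.

```bash
python3 -c "
from cell import r
r.job_done(); print(r.state()['time'])"
```

```text
the job is handed in; nothing more can be done
the job is handed in; nothing more can be done
```

I pressed the three stoppers home with shut fingertips, in the order long, middle, short, and handed the job in at about 31 s. No verdict was reported.

**Offset:** The first descent on the long stopper touched nothing. In the images the real fingertips sat about 40 mm above the reported TCP height. I did not find the cause. From then on I descended in 2 mm steps guided by force and checked with the camera.

**Depth:** Each stopper met a clear stop, with force rising about 1 to 1.5 N/mm, at reported heights of about 0.132, 0.1065 and 0.0815 m. Those are 25 mm apart, as the stopper heights require. The highest reading was about 9 N. On the long stopper the zero may already have included about 2 N of contact, so its true peak was perhaps 10 N.

**Image checks:** The stopper tops moved down about 8 to 10 mm. The middle one moved least, about 8 mm, so I judged it home from the force stop rather than the picture. The final top view showed no movement of the open tubes, tin or spare stoppers. The fork lay partly in the arm's shadow, but it did not look moved.

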